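Stock the vacuum jar with wafer rolls and pump it down

TASK

Put the three wafer rolls away in the narrow-necked glass vacuum jar, one at a time: guide the end of each down into the neck before letting it go. Then shut the jar's hinged lid and work the hand pump with three full strokes, pressing the lever right down and letting it come all the way up each time. Leave the piping nozzle standing in the rack and do not disturb the squeeze bottles or the small bowl near the jar.

Things in the scene. Friction and masses are not known exactly. Their poses are not given: they have to be found in the camera images.
- roll_1_mid (a point): wafer roll: tan straight cylinder, 20 mm diameter, 95 mm long, about 25 g, standing upright in one of the rack's wells (which well varies). This point is its centre, half-way up (z up along the roll). Its foot is 47.5 mm below, its top 47.5 mm above; the top 73 mm stand clear of the rack
- roll_2_mid (a point): wafer roll: tan straight cylinder, 20 mm diameter, 95 mm long, about 25 g, standing upright in one of the rack's wells (which well varies). This point is its centre, half-way up (z up along the roll). Its foot is 47.5 mm below, its top 47.5 mm above; the top 73 mm stand clear of the rack
- roll_3_mid (a point): wafer roll: tan straight cylinder, 20 mm diameter, 95 mm long, about 25 g, standing upright in one of the rack's wells (which well varies). This point is its centre, half-way up (z up along the roll). Its foot is 47.5 mm below, its top 47.5 mm above; the top 73 mm stand clear of the rack
- neck (a point): centre of the jar's open mouth, on the neck's axis at rim height (200 mm above the table), z up. Neck 28 mm inside, 36 mm outside (steel collar 43 mm outside, 8 to 18 mm below the rim), 25 mm long, then a shoulder opens into the body. +x of this point's frame is the side where the lid is hinged; +y points to the pump
- station: the fixed vacuum station: clear glass jar 144 mm across, beside a hand pump, on a dark steel base plate 190 x 335 mm. Origin on the jar's axis at table height, 200 mm below neck, same axes. The jar's inner floor is 185 mm below the rim, with a low cone in its middle (tip 165 mm below the rim)
- lid (a joint): angle of the jar's round steel lid (42 mm across, 7 mm thick, with a tab), rad: 0 shut flat on the rim; starts open, about upright, 1.45 to 1.85; stop at 2.1. Hinge axis parallel to y of neck, 26 mm from the neck's axis on its +x side at rim height; the lid reaches 61 mm from it. Weak friction: it stays while near upright, falls shut once pushed over to about 0.65
- lid_tab (a point): end tab of the lid, on its outer face, 55 mm from the hinge axis and 11.5 mm off the lid's underside
- pump_lever (a joint): angle of the pump's sprung hand lever in rad: 0 all the way up (rest; it rises 0.35 rad above level towards -x of neck), 0.70 fully down at its stop. It springs back up by itself; 4 N at the pad at the start of the stroke, 10 N at its end. Its pivot axis is parallel to y of neck and lies at (80, 170, -10) mm in the frame of neck
- lever_pad (a point): centre of the top of the lever's black pad (50 x 45 mm), at the free end, 135 mm from the pivot; 244 mm above the table at rest, about 92 mm lower at full stroke
- rack: dark steel rack block 130 x 130 x 30 mm, fixed; origin under its centre. Four wells of 24 mm diameter, 22 mm deep, at (+-40, +-40) mm along its x and y
- nozzle_mid (a point): steel piping nozzle, a pointed cone 62 mm tall, standing in the rack's remaining well, to be left there; the point is its centre, half-way up
- bottle_a: loose tall squeeze bottle, 62 mm diameter, 222 mm high; origin under its centre; leave alone
- bottle_b: another squeeze bottle, the same; leave alone
- bowl: loose small white bowl on the robot's side of the jar, 110 mm across, 50 mm high; origin under its centre; leave alone
There are look-alikes about, which are no part of the job. Leave any blue look-alike of the part that bears roll_2_mid alone.

How it is judged:
On the way, in this order (a step that is already met when the one before it is completed fails the run):
1. the first roll's lower end is guided into the neck, not dropped in from above (((z of roll_1_mid in the frame of neck between -0.02 and 0.0395 m and horizontal distance between roll_1_mid and neck below 0.014 m) or (z of roll_2_mid in the frame of neck between -0.02 and 0.0395 m and horizontal distance between roll_2_mid and neck below 0.014 m) or (z of roll_3_mid in the frame of neck between -0.02 and 0.0395 m and horizontal distance between roll_3_mid and neck below 0.014 m))), for 0.12 s.
2. one roll in the jar and the lower end of a second guided into the neck ((((z of roll_1_mid in the frame of neck below -0.065 m and horizontal distance between roll_1_mid and neck below 0.065 m and height (world z) of roll_1_mid above 0.01 m) and (z of roll_2_mid in the frame of neck between -0.02 and 0.0395 m and horizontal distance between roll_2_mid and neck below 0.014 m)) or ((z of roll_1_mid in the frame of neck below -0.065 m and horizontal distance between roll_1_mid and neck below 0.065 m and height (world z) of roll_1_mid above 0.01 m) and (z of roll_3_mid in the frame of neck between -0.02 and 0.0395 m and horizontal distance between roll_3_mid and neck below 0.014 m)) or ((z of roll_2_mid in the frame of neck below -0.065 m and horizontal distance between roll_2_mid and neck below 0.065 m and height (world z) of roll_2_mid above 0.01 m) and (z of roll_1_mid in the frame of neck between -0.02 and 0.0395 m and horizontal distance between roll_1_mid and neck below 0.014 m)) or ((z of roll_2_mid in the frame of neck below -0.065 m and horizontal distance between roll_2_mid and neck below 0.065 m and height (world z) of roll_2_mid above 0.01 m) and (z of roll_3_mid in the frame of neck between -0.02 and 0.0395 m and horizontal distance between roll_3_mid and neck below 0.014 m)) or ((z of roll_3_mid in the frame of neck below -0.065 m and horizontal distance between roll_3_mid and neck below 0.065 m and height (world z) of roll_3_mid above 0.01 m) and (z of roll_1_mid in the frame of neck between -0.02 and 0.0395 m and horizontal distance between roll_1_mid and neck below 0.014 m)) or ((z of roll_3_mid in the frame of neck below -0.065 m and horizontal distance between roll_3_mid and neck below 0.065 m and height (world z) of roll_3_mid above 0.01 m) and (z of roll_2_mid in the frame of neck between -0.02 and 0.0395 m and horizontal distance between roll_2_mid and neck below 0.014 m)))), for 0.12 s.
3. two rolls in the jar and the lower end of the third guided into the neck ((((z of roll_2_mid in the frame of neck below -0.065 m and horizontal distance between roll_2_mid and neck below 0.065 m and height (world z) of roll_2_mid above 0.01 m) and (z of roll_3_mid in the frame of neck below -0.065 m and horizontal distance between roll_3_mid and neck below 0.065 m and height (world z) of roll_3_mid above 0.01 m) and (z of roll_1_mid in the frame of neck between -0.02 and 0.0395 m and horizontal distance between roll_1_mid and neck below 0.014 m)) or ((z of roll_1_mid in the frame of neck below -0.065 m and horizontal distance between roll_1_mid and neck below 0.065 m and height (world z) of roll_1_mid above 0.01 m) and (z of roll_3_mid in the frame of neck below -0.065 m and horizontal distance between roll_3_mid and neck below 0.065 m and height (world z) of roll_3_mid above 0.01 m) and (z of roll_2_mid in the frame of neck between -0.02 and 0.0395 m and horizontal distance between roll_2_mid and neck below 0.014 m)) or ((z of roll_1_mid in the frame of neck below -0.065 m and horizontal distance between roll_1_mid and neck below 0.065 m and height (world z) of roll_1_mid above 0.01 m) and (z of roll_2_mid in the frame of neck below -0.065 m and horizontal distance between roll_2_mid and neck below 0.065 m and height (world z) of roll_2_mid above 0.01 m) and (z of roll_3_mid in the frame of neck between -0.02 and 0.0395 m and horizontal distance between roll_3_mid and neck below 0.014 m)))), for 0.12 s.
4. all three rolls in the jar (z of each of roll_1_mid, roll_2_mid, roll_3_mid in the frame of neck below -0.065 m and horizontal distance between each of roll_1_mid, roll_2_mid, roll_3_mid and neck below 0.065 m and height (world z) of each of roll_1_mid, roll_2_mid, roll_3_mid above 0.01 m), for 0.2 s.
5. lid shut on the neck (value of joint lid below 0.08 rad), for 0.2 s.
6. pump lever fully down, stroke 1 (value of joint pump_lever above 0.6 rad), for 0.02 s.
7. pump lever fully back up, stroke 1 (value of joint pump_lever below 0.1 rad), for 0.02 s.
8. pump lever fully down, stroke 2 (value of joint pump_lever above 0.6 rad), for 0.02 s.
9. pump lever fully back up, stroke 2 (value of joint pump_lever below 0.1 rad), for 0.02 s.
10. pump lever fully down, stroke 3 (value of joint pump_lever above 0.6 rad), for 0.02 s.
At the end, for the whole second after the job is handed in: All three rolls are wholly inside the jar (centres at least 65 mm below the rim), the lid is shut (within 0.08 rad), the lever is back up (within 0.10 rad) after three strokes past 0.60 rad, and the nozzle still stands in its well (within 0.3 rad of upright) (all of step 4 and value of joint lid below 0.08 rad and value of joint pump_lever below 0.1 rad and horizontal distance between nozzle_mid and rack below 0.066 m and angle between nozzle_mid's own z axis and vertical below 0.3 rad and height (world z) of nozzle_mid below 0.05 m); the robot touches nothing.
It fails at once if a squeeze bottle or the bowl is shifted more than 40 mm or knocked over (distance of any of bottle_a, bottle_b, bowl from where it was at the start of the episode above 0.04 m or angle between any of bottle_a, bottle_b, bowl's own z axis and vertical above 0.5 rad).
It fails at once if the nozzle is taken out of its well (distance of nozzle_mid from where it was at the start of the episode above 0.03 m).
It also fails if it takes over 72 s, if anything falls off the work surface, if the arm or the gripper's body presses on something with over 40 N, if the wrist force passes 120 N, or if a joint passes its speed limit or range.

ROBOT

A 7-joint arm with a two-finger parallel gripper is mounted at the origin on the work surface. World frame = base frame: x ahead of the robot, y to its left, z up, the work surface at z = 0. Lengths are in m, angles in rad, forces in N, time in s.
With the tool pointing down it reaches from about 0.425 to 0.875 m from the base axis. Payload 4.7 kg.
Tool frame: the origin (TCP) lies at the very end of the fingers, on their centre line; the grasp point (between the pads) lies 19 mm behind it; x points along the fingers, y is the direction in which the jaws open and shut, and the axes are right-handed (so a half turn about x gives the same grasp; the last joint's range is limited). The gripper opens to 87 mm and grips with 3 to 60 N. Pads are 19 mm wide; open, the fingers measure 117 mm over their backs; the gripper's body (75 mm by 190 mm) begins 51 mm behind the grasp point.
Start: joints at [1.272, 0.321, -0.07, 1.45, 0.023, 1.371, -0.057], TCP at [0.2, -0.618, 0.223] pointing down, gripper open.
Joint ranges: [-2.86, 2.86], [-0.3, 2.09], [-1.38, 1.24], [0.06, 2.45], [-1.56, 4.7], [0.09, 2.05], [-2.69, 2.69]. Speed limits (rad/s): [2.57, 2.57, 3.14, 3.14, 3.14, 3.14, 3.14].

INTERFACE

Orientations are given as a rotation vector (axis times angle).
In Python, from bench import ctrl gives the robot as it stands.
- The arm moves only by the tool step_arm, never from a script. Its argument "increments" is one flat list of numbers, 6 for each row, row after row: the shift along the tool's x, y, z in cm, then the turn, a rotation vector about the tool's x, y, z in rad. In form: [tx, ty, tz, ax, ay, az, tx, ty, tz, ax, ay, az, ...]. A call has 1 to 12 rows; each row shifts and turns the commanded pose from where the row before left it, along the tool's axes as they then stand; what a row does not reach is not made up. A row lasts 1/8 s, in which the tool goes at most 62.5 mm and 10.7 degrees, less where a joint would pass 70% of its speed; a pose out of reach is approached as far as the arm can. A call with a gripper value outside its range is refused whole. "fingers" is the opening in per cent of the stroke, from 0 (shut) to 100 (fully open), set as the call begins (left out, the last holds). The fingers move at their own pace and stop on an object; "force" is the grip in N (left out, the last holds). Time passes only in rows, so rows that do not move let the fingers close. It gives the time, the measured TCP pose, the force and the opening at its end, in the units of the state.
- ctrl.get_state(): the state, without advancing time (a new reading comes with each control period).
- ctrl.get_image(name): name is "side" or "top"; returns the picture (400x640x3 uint8, red, green, blue); there is no depth.
- ctrl.camera_params(name): a dict with "vertical_fov" (degrees; the focal length in pixels is half the picture's height over the tangent of half this angle, whatever the lens; pixels are square), "cx", "cy" (the principal point, pixels), "R" (3x3) and "t" (3): a world point X has camera coordinates R X + t. Camera axes: x right, y down, z forward; pixel columns grow to the right and rows downward; lengths in m; the calibration is good to about 2 mm. A picture is of the moment at which its call begins. camera_params takes no time and is no camera call.
- ctrl.close_job(): hands the job in, once; it reports no verdict.
Trained networks look in the newest picture that a camera, given by its name, has taken for a name from the list of things; names that differ only in an ending like _2 or _b are one class to them, and where a whole thing is asked for, a point or a joint stands for the part that bears it (a point fixed in the world has none). Each returns a list of dicts, best first, with "score" (0 to 1); they miss things now and then, are a little off and sometimes report something else, mostly with a low value. They report only what shows in the picture. A call takes as long as a camera call. They do not tell look-alikes from the thing itself.
- ctrl.search_frame(camera, name): "xyz" ([x, y, z] in m, in the coordinates of the camera as it stood for that picture, good to about 4 mm: the middle of the surface that is visible of it).
- ctrl.silhouettes(camera, name): "pixels" (400x640 bool, what is visible of it).
- ctrl.spot_point(camera, name): "xyz" ([x, y, z] in m, in the coordinates of the camera as it stood for that picture, good to about 4 mm: a listed point, or the origin of a listed thing).
The state is a dict: "time": time; "joint_positions": joint angles; "qd": joint speeds; "joint_torque": joint torques, N m; "position": TCP position; "tool_rot": TCP orientation; "ft_force": force on the tool from outside, world axes, zero at the start; "torque": the same for the moment, N m; "grip_width": opening from 0.0 (shut) to 1.0 (fully open).
Only numpy, scipy, OpenCV 4.12 (cv2) and the standard library are available. Lean on these libraries where they do the work, as an engineer would, in place of code of your own. Each camera call takes 0.05 s, during which the arm holds its last target.

## Working session

There is one attempt and no reset: what is moved stays moved. The work goes in short steps, Python scripts to look and compute and a tool call to move; the robot and the scene stay as the last step left them, time stands still between calls to the robot, and variables do not carry over. Pictures are saved under pics/ and viewed, and the job is handed in when it is done.

Besides the shell and the picture viewer there is one more tool, called after ">>>" as a command line: name --argument value ..., lists and objects as JSON in quotes. step_arm: Moves the arm, as the interface text tells. Its arguments: {"type":"object","properties":{"increments":{"type":"array","items":{"type":"number"}},"fingers":{"type":"number"},"force":{"type":"number"}},"required":["increments"]}

```bash
ls; mkdir -p pics; python3 - <<'E'
from bench import ctrl
import cv2,numpy as np
for n in("side","top"):
    im=ctrl.get_image(n);cv2.imwrite(f"pics/{n}0.png",im[:,:,::-1])
    p=ctrl.camera_params(n);print(n,p)
s=ctrl.get_state();print(s)
E
```

```text
pics
side {'vertical_fov': 55.2714060374919, 'cx': 327.35123257761757, 'cy': 194.70117062776305, 'R': array([[ 0.99024868, -0.13891873,  0.01044691],
       [-0.09052165, -0.69863456, -0.70972923],
       [ 0.10589325,  0.70186276, -0.7043971 ]]), 't': array([-0.55929083,  0.16830075,  0.91772657])}
top {'vertical_fov': 54.13129221616702, 'cx': 317.1937729437275, 'cy': 197.09051979840928, 'R': array([[-0.00257808, -0.99999086,  0.0034107 ],
       [-0.99328286,  0.00216619, -0.11569126],
       [ 0.11568281, -0.00368605, -0.99327937]]), 't': array([-0.0197242 ,  0.59862981,  1.10883806])}
{'time': 0.1, 'joint_positions': array([ 1.27209883,  0.32175168, -0.07008958,  1.45151483,  0.02258603,
        1.37081615, -0.0568904 ]), 'qd': array([ 0.00133043, -0.00412214,  0.00099295, -0.00254527,  0.00208932,
       -0.00025252,  0.00116313]), 'joint_torque': array([ 1.22791989e-03, -4.92567480e+01, -4.05001016e-01, -3.13400424e+01,
       -6.43084198e-02,  3.95010319e-02,  7.33388219e-05]), 'position': array([ 0.19983148, -0.61801085,  0.22158827]), 'tool_rot': array([ 2.05296471,  0.32555562, -2.0536738 ]), 'ft_force': array([-0.89392521,  0.53197529,  0.47309163]), 'torque': array([0.0168067 , 0.02945405, 0.03940559]), 'grip_width': 1.002941845982423}
```

View pics/side0.png

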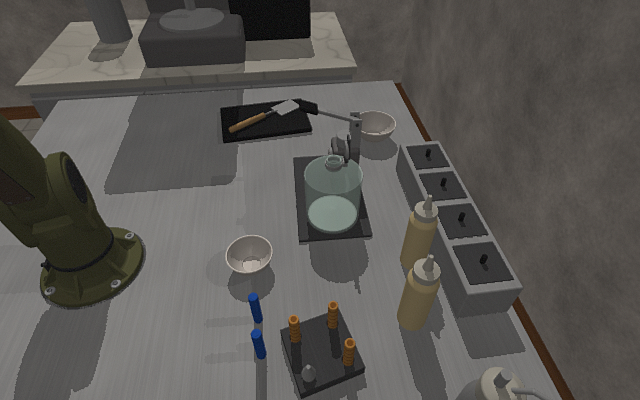

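View pics/top0.png

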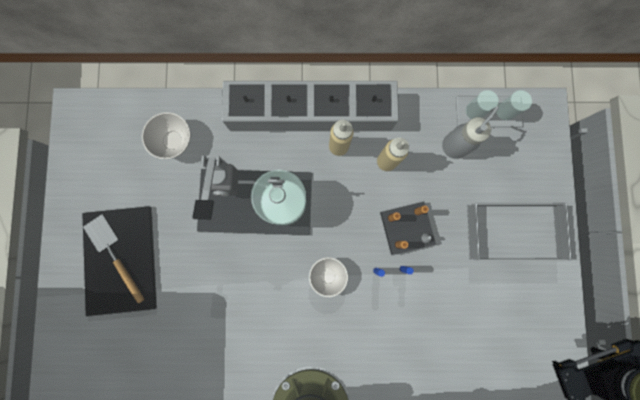

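The side view shows the orange rolls at (294,325), (333,315) and (349,350), the nozzle at (308,372), and the blue look-alikes at about (255,308) and (258,345). The jar neck is at (334,160), the lever pad at (307,106), and the bowl at (249,255). The top view agrees with this.

```bash
cat > h.py <<'E'
from bench import ctrl
import numpy as np,cv2
from scipy.spatial.transform import Rotation as Ro
def w(c,x):
    p=ctrl.camera_params(c); return p['R'].T@(np.array(x)-p['t'])
def K(c):
    p=ctrl.camera_params(c); f=200/np.tan(np.radians(p['vertical_fov'])/2)
    return np.array([[f,0,p['cx']],[0,f,p['cy']],[0,0,1]]),p['R'],p['t']
def proj(c,X):
    k,R,t=K(c); u=k@(R@np.array(X)+t); return u[:2]/u[2]
def tri(a,b):
    P=[]
    for c in("side","top"):
        k,R,t=K(c);P.append(k@np.c_[R,t])
    X=cv2.triangulatePoints(P[0],P[1],np.array(a,float).reshape(2,1),np.array(b,float).reshape(2,1)).ravel()
    return X[:3]/X[3]
def onz(c,uv,z):
    k,R,t=K(c);d=R.T@np.linalg.solve(k,[uv[0],uv[1],1]);o=-R.T@t
    return o+d*(z-o[2])/d[2]
E
python3 - <<'E'
from h import *
for c in("side","top"):
  for n in["roll_1_mid","neck","lid_tab","lever_pad","rack","nozzle_mid","bottle_a","bowl","station"]:
    print(c,n,[(np.round(w(c,d['xyz']),4).tolist(),round(d['score'],2)) for d in ctrl.spot_point(c,n)])
for c in("side","top"):
    im=ctrl.get_image(c)
    cr=im[130:250,180:460] if c=="top" else im[80:400,200:460]
    cv2.imwrite(f"pics/{c}_z.png",cv2.resize(cr[:,:,::-1],None,fx=2.8 if c=="top" else 1.87,fy=2.8 if c=="top" else 1.87,interpolation=cv2.INTER_CUBIC))
print(Ro.from_rotvec(ctrl.get_state()['tool_rot']).as_matrix().round(3), ctrl.get_state()['time'])
E
```

```text
side roll_1_mid [([0.5594, -0.3143, 0.0564], 0.77), ([0.7647, -0.084, 0.0022], 0.68)]
side neck [([0.588, 0.079, 0.2017], 0.64), ([0.584, 0.0816, -0.0019], 0.29)]
side lid_tab [([0.619, 0.0845, 0.2562], 0.68)]
side lever_pad [([0.7669, -0.0837, 0.0015], 0.72), ([0.5538, 0.2511, 0.2428], 0.65)]
side rack [([0.5125, -0.2843, 0.0001], 0.67)]
side nozzle_mid [([0.4809, -0.3304, 0.0401], 0.7)]
side bottle_a [([0.7166, -0.2352, 0.0002], 0.91), ([0.7658, -0.0831, 0.0005], 0.69), ([0.4611, -0.2532, 0.0563], 0.38)]
side bowl []
side station [([0.5857, 0.0815, -0.0004], 0.66), ([0.5418, -0.2337, 0.0547], 0.33)]
top roll_1_mid [([0.558, -0.3171, 0.0598], 0.55)]
top neck [([0.5891, 0.0801, 0.2026], 0.87)]
top lid_tab [([0.6252, 0.0775, 0.2539], 0.58)]
top lever_pad [([0.5486, 0.254, 0.2422], 0.89)]
top rack [([0.5122, -0.2843, 0.0005], 0.89)]
top nozzle_mid [([0.4796, -0.3353, 0.0405], 0.53)]
top bottle_a [([0.7623, -0.0868, -0.0031], 0.95), ([0.711, -0.2345, -0.0014], 0.7), ([0.6208, 0.0772, 0.2568], 0.28)]
top bowl []
top station [([0.5841, 0.0794, 0.0004], 0.73)]
[[ 0.     0.308 -0.951]
 [-0.    -0.951 -0.308]
 [-1.     0.     0.   ]] 1.1
```

View pics/side_z.png

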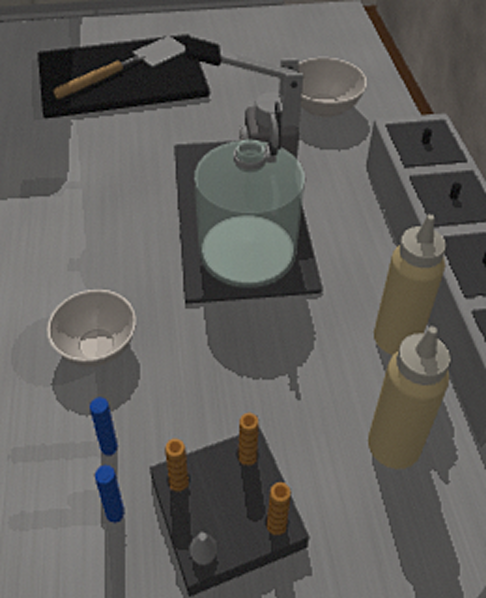

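View pics/top_z.png

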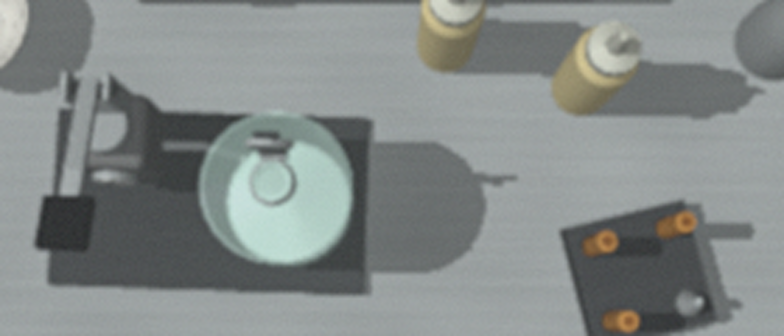

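```bash
python3 - <<'E'
from h import *
from scipy.optimize import minimize
M={}
for c in("side","top"):
    im=ctrl.get_image(c).astype(int)
    m=((im[:,:,0]>im[:,:,2]*1.9)&(im[:,:,0]>80)).astype(np.uint8)
    n,l,st,ce=cv2.connectedComponentsWithStats(m)
    for i in range(1,n):
        if st[i,4]>30: print(c,st[i],ce[i].round(1))
for c in("side","top"):
    print(c)
    for X in [(.5587,-.3157),(.4611,-.2532),(.5418,-.2337)]:
        print(X,proj(c,[*X,.0555]).round(1),proj(c,[*X,.103]).round(1))
# lid detections, station silhouettes
for c in("side","top"):
    for n in["lid","pump_lever","station","rack","bowl","neck"]:
        try:
            for d in ctrl.silhouettes(c,n):
                ys,xs=np.nonzero(d['pixels']);print(c,n,round(d['score'],2),xs.min(),xs.max(),ys.min(),ys.max(),xs.mean().round(1),ys.mean().round(1))
        except Exception as e: print(c,n,e)
E
```

```text
side [234 113  28  15  74] [247.4 120.2]
side [328 301  10  11  78] [332.6 305.4]
side [289 315  10  11  82] [293.2 319.5]
side [344 338  11  12  96] [349.2 343.2]
top [415 206  13   9  75] [421. 210.]
top [389 213  11   8  67] [394.2 216.5]
top [396 241  12   7  69] [401.7 244.3]
side
(0.5587, -0.3157) [347.8 354.1] [349.1 343.1]
(0.4611, -0.2532) [293.2 329.2] [291.9 317.5]
(0.5418, -0.2337) [332.4 315. ] [332.9 303. ]
top
(0.5587, -0.3157) [420.2 209.9] [424.8 208.4]
(0.4611, -0.2532) [399.3 244.3] [403.  244.4]
(0.5418, -0.2337) [391.7 215.8] [395.1 214.7]
side pump_lever 0.76 299 354 100 120 321.2 110.4
side station 0.95 293 371 100 241 331.9 185.2
side rack 0.75 281 364 311 397 320.6 354.0
side bowl 0.82 225 272 235 275 248.9 254.7
side neck 0.93 293 371 100 241 331.6 185.6
top lid 0.64 193 311 157 234 252.3 200.2
top lid 0.48 268 283 177 185 275.3 181.0
top pump_lever 0.69 193 214 158 219 205.6 196.0
top pump_lever 0.32 269 284 177 185 276.4 181.1
top station 0.92 193 311 156 235 252.4 200.4
top rack 0.71 381 434 203 255 406.5 228.9
top bowl 0.95 310 347 257 296 328.3 277.0
top neck 0.83 193 311 157 235 252.4 200.4
top neck 0.55 309 347 257 296 328.3 277.1
```

```bash
cat > fit.py <<'E'
from h import *
from scipy.optimize import minimize
def cyl(c,x,y,z0,z1,r):
    a=np.linspace(0,2*np.pi,40)
    pts=[proj(c,[x+r*np.cos(t),y+r*np.sin(t),z]) for t in a for z in(z0,z1)]
    h=cv2.convexHull((np.array(pts,np.float32)+.5)*8).astype(np.float32)
    m=np.zeros((3200,5120),np.uint8);cv2.fillConvexPoly(m,h.astype(np.int32),1)
    return cv2.resize(m.astype(np.float32),(640,400),interpolation=cv2.INTER_AREA)
E
python3 - <<'E'
from fit import *
ims={c:ctrl.get_image(c).astype(float) for c in("side","top")}
O={}
for c in ims:
    im=ims[c]; s=(im[:,:,0]-im[:,:,2])/(im.sum(2)+1)
    O[c]=np.clip(s/.35,0,1)
k=4
for X in [(.5587,-.3157),(.4611,-.2532),(.5418,-.2337)]:
    def sc(p,cs=("side","top")):
        r=0
        for c in cs:
            u,v=proj(c,[*X,.066]);u=int(u);v=int(v)
            m=cyl(c,p[0],p[1],.030,.103,.010)
            sl=np.s_[v-25:v+25,u-22:u+22]
            if c=="top": sl=np.s_[v-12:v+12,u-18:u+18]
            r+=((m[sl]-O[c][sl])**2).sum()
        return r
    out=[]
    for cs in (("side","top"),("side",),("top",)):
        q=minimize(sc,X,args=(cs,),method="Nelder-Mead",options=dict(initial_simplex=[X,(X[0]+.006,X[1]),(X[0],X[1]+.006)],maxfev=45,xatol=2e-4,fatol=.05))
        out.append((q.x.round(4),round(q.fun,1)))
    print(X,out)
# neck triang.
print(tri((333.7,161.3),(277.1,195.4)))
for c in("side","top"):
    print(proj(c,[.5875,.08,.2]))
for z in(0.015,0.012):
  for p in [(180+70/2.8,130+110/2.8),(180+372/2.8,130+120/2.8),(180+50/2.8,130+283/2.8),(180+365/2.8,130+293/2.8)]:
    print(z,onz("top",p,z).round(4))
print(onz("top",(180+66/2.8,130+223/2.8),.244))
for c,x0,y0,W,H in(("side",295,90,80,60),("top",185,140,140,110)):
    f=min(800//W,600//H)
    cv2.imwrite(f"pics/{c}_n.png",cv2.resize(ims[c][y0:y0+H,x0:x0+W,::-1],None,fx=f,fy=f,interpolation=cv2.INTER_CUBIC));print(f)
E
```

```text
Traceback (most recent call last):
  File "fit.py", line 5, in cyl
    pts=[proj(c,[x+r*np.cos(t),y+r*np.sin(t),z]) for t in a for z in(z0,z1)]
         ~~~~^^^^^^^^^^^^^^^^^^^^^^^^^^^^^^^^^^^
  File "h.py", line 10, in proj
    k,R,t=K(c); u=k@(R@np.array(X)+t); return u[:2]/u[2]
          ~^^^
  File "h.py", line 7, in K
    p=ctrl.camera_params(c); f=200/np.tan(np.radians(p['vertical_fov'])/2)
ValueError: time passes only in moves, steps and waits
```

```bash
sed -i 's/^def w(c,x):/_P={c:ctrl.camera_params(c) for c in("side","top")}\ndef w(c,x):/; s/p=ctrl.camera_params(c)/p=_P[c]/' h.py
cat > f2.py <<'E'
from fit import *
import pickle
ims={c:ctrl.get_image(c).astype(float) for c in("side","top")}
O={}
for c in ims:
    im=ims[c]; s=(im[:,:,0]-im[:,:,2])/(im.sum(2)+1)
    O[c]=np.clip(s/.35,0,1)
for X in [(.5587,-.3157),(.4611,-.2532),(.5418,-.2337)]:
    def sc(p,cs=("side","top")):
        r=0
        for c in cs:
            u,v=proj(c,[*X,.066]);u=int(u);v=int(v)
            m=cyl(c,p[0],p[1],.030,.103,.010)
            sl=np.s_[v-25:v+25,u-22:u+22]
            if c=="top": sl=np.s_[v-12:v+12,u-18:u+18]
            r+=((m[sl]-O[c][sl])**2).sum()
        return r
    out=[]
    for cs in (("side","top"),("side",),("top",)):
        q=minimize(sc,X,args=(cs,),method="Nelder-Mead",options=dict(initial_simplex=[X,(X[0]+.006,X[1]),(X[0],X[1]+.006)],maxfev=45,xatol=2e-4,fatol=.05))
        out.append((q.x.round(4).tolist(),round(q.fun,1)))
    print(X,out)
print(tri((333.7,161.3),(277.1,195.4)))
for c in("side","top"):
    print(proj(c,[.5875,.08,.2]))
for p in [(180+70/2.8,130+110/2.8),(180+372/2.8,130+120/2.8),(180+50/2.8,130+283/2.8),(180+365/2.8,130+293/2.8)]:
    print(onz("top",p,.012).round(4))
print(onz("top",(180+66/2.8,130+223/2.8),.244))
for c,x0,y0,W,H in(("side",295,90,80,60),("top",185,140,140,110)):
    f=min(800//W,600//H)
    cv2.imwrite(f"pics/{c}_n.png",cv2.resize(ims[c][y0:y0+H,x0:x0+W,::-1],None,fx=f,fy=f,interpolation=cv2.INTER_CUBIC));print(f)
E
time python3 f2.py
```

```text
(0.5587, -0.3157) [([0.5589, -0.3162], np.float64(36.0)), ([0.5591, -0.3164], np.float64(24.2)), ([0.5574, -0.3143], np.float64(7.7))]
(0.4611, -0.2532) [([0.4632, -0.2575], np.float64(18.2)), ([0.4632, -0.2578], np.float64(6.4)), ([0.4607, -0.2563], np.float64(7.2))]
(0.5418, -0.2337) [([0.5403, -0.2389], np.float64(17.2)), ([0.5403, -0.239], np.float64(6.4)), ([0.5386, -0.237], np.float64(7.4))]
[0.58675763 0.08003769 0.19394118]
[333.09296152 159.40574529]
[276.94337754 193.93279237]
[0.686  0.3154 0.012 ]
[ 0.6745 -0.0084  0.012 ]
[0.5012 0.3308 0.012 ]
[ 0.4899 -0.0008  0.012 ]
[0.54482164 0.24926272 0.244     ]
10
5[ WARN:0@19.442] global loadsave.cpp:1063 imwrite_ Unsupported depth image for selected encoder is fallbacked to CV_8U.

real	0m20.162s
user	0m14.559s
sys	0m9.262s
```

View pics/side_n.png

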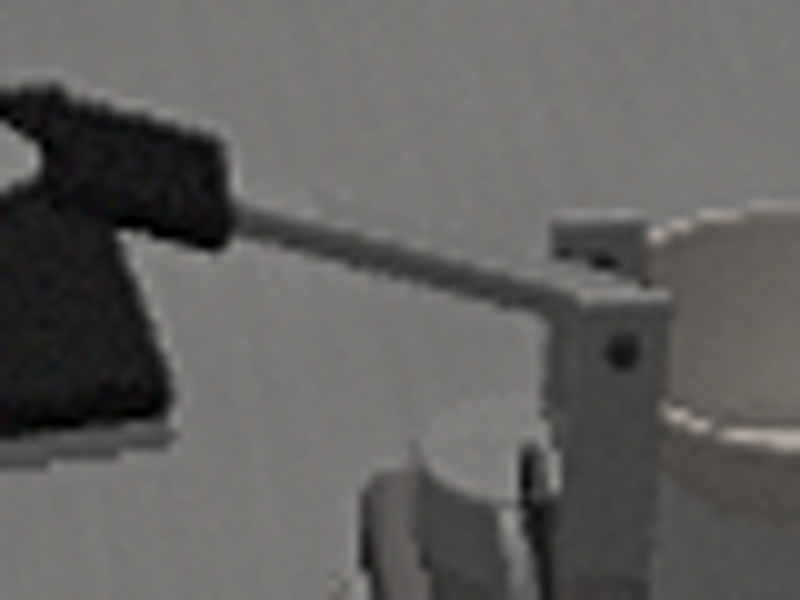

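View pics/top_n.png

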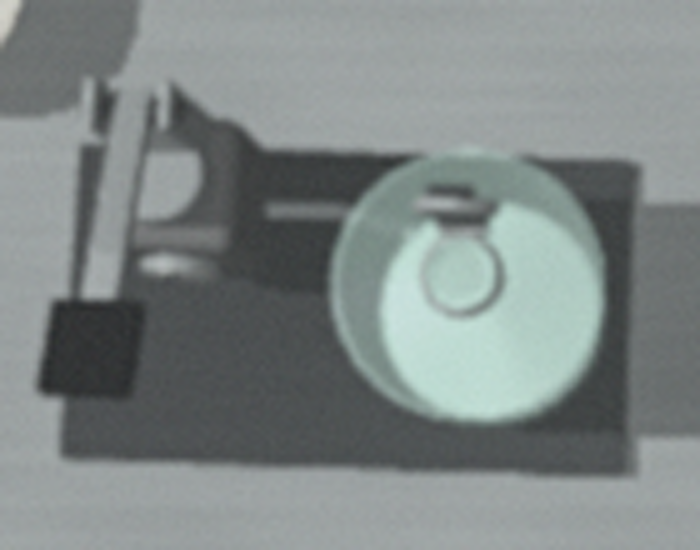

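```bash
cat > ov.py <<'E'
from h import *
import sys
X=[float(a) for a in sys.argv[1:3]]
out=[]
for c,x0,y0,W,H in(("side",308,145,52,45),("top",253,172,52,45)):
    im=ctrl.get_image(c); f=7
    z=cv2.resize(im[y0:y0+H,x0:x0+W,::-1],None,fx=f,fy=f,interpolation=cv2.INTER_CUBIC)
    z=cv2.convertScaleAbs(z,alpha=1.3); z2=z.copy()
    for zz,r,col in((.2,.014,(0,0,255)),(.2,.018,(0,255,255)),(.192,.0215,(255,0,0)),(.182,.0215,(255,0,0))):
        p=np.array([(proj(c,[X[0]+r*np.cos(t),X[1]+r*np.sin(t),zz])-[x0,y0]+.5)*f for t in np.linspace(0,6.283,60)])
        cv2.polylines(z2,[p.astype(np.int32)],True,col,1)
    out.append(np.vstack([z,z2])[:600] if 0 else np.vstack([z,z2]))
o=np.hstack(out);o=cv2.resize(o,None,fx=.95,fy=.95)
cv2.imwrite(sys.argv[3],o);print(o.shape)
E
python3 ov.py .586 .080 pics/ov1.png
```

```text
(598, 692, 3)
```

View pics/ov1.png

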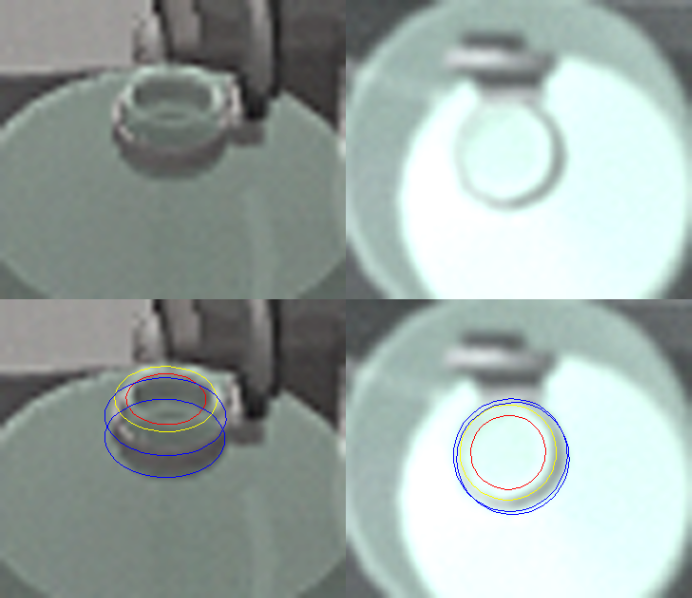

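>>> step_arm --increments '[0,0,0,0.157,0,0,0,0,0,0.156,0,0,0,-3.4,-4,0,0,0,0,-3.4,-4,0,0,0,0,-3.4,-4,0,0,0,0.5,-3.4,-4,0,0,0,0.5,-3.4,-4,0,0,0,0.5,-3.4,-4,0,0,0,0.5,-3.3,-4,0,0,0,0.5,-3.3,-4,0,0,0,0.5,-3.2,-3.9,0,0,0,0,0,0,0,0,0]' --fingers 60 --force 15

```text
time: 3.6
position: [0.5627, -0.3106, 0.1919]
tool_rot: [2.22, 0.014, -2.217]
ft_force: [-0.4, 0.0, -0.8]
grip_width: 0.601
```

>>> step_arm --increments '[2,0.54,0.37,0,0,0,3,0,0,0,0,0,3,0,0,0,0,0,2.6,0,0,0,0,0,2.2,0,0,0,0,0,0,0,0,0,0,0]'

```text
time: 4.35
position: [0.5515, -0.3234, 0.0614]
tool_rot: [-2.213, 0.002, 2.225]
ft_force: [-0.3, -0.8, -0.1]
grip_width: 0.603
```

```bash
cat > look.py <<'E'
from h import *
import sys
# name x0 y0 W H out
c,x0,y0,W,H=sys.argv[1],*map(int,sys.argv[2:6])
im=ctrl.get_image(c);f=min(780//W,590//H)
cv2.imwrite(sys.argv[6],cv2.resize(im[y0:y0+H,x0:x0+W,::-1],None,fx=f,fy=f,interpolation=cv2.INTER_CUBIC));print(f,ctrl.get_state()['position'],ctrl.get_state()['tool_rot'],ctrl.get_state()['time'])
E
python3 look.py side 220 250 200 150 pics/g1.png
```

```text
3 [ 0.55296971 -0.32355161  0.06319167] [-2.21653629  0.00303754  2.22287153] 4.4
```

View pics/g1.png

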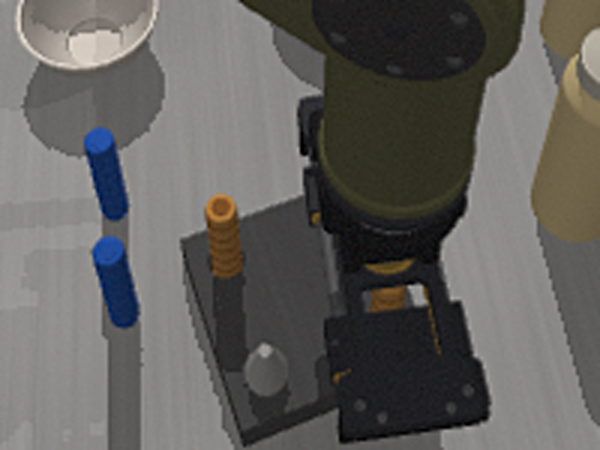

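>>> step_arm --increments '[0,-0.75,-0.6,0,0,0,0,0,0,0,0,0,0,0,0,0,0,0]'

```text
time: 4.78
position: [0.5619, -0.3144, 0.0653]
tool_rot: [2.222, -0.0, -2.22]
ft_force: [-0.8, -0.3, 0.9]
grip_width: 0.601
```

>>> step_arm --increments '[0,0.2,0.2,0,0,0,0,0,0,0,0,0]'

```text
time: 5.03
position: [0.559, -0.3171, 0.0647]
tool_rot: [-2.221, 0.002, 2.221]
ft_force: [0.0, 1.0, -0.6]
grip_width: 0.6
```

>>> step_arm --increments '[0,0,0,0,0,0,0,0,0,0,0,0,0,0,0,0,0,0,0,0,0,0,0,0]' --fingers 0 --force 15

```text
time: 5.52
position: [0.5594, -0.3164, 0.0645]
tool_rot: [-2.221, 0.0, 2.222]
ft_force: [0.2, -0.2, -0.1]
grip_width: 0.232
```

```bash
python3 - <<'E'
from h import *
from bench import ctrl
L=[]
for i in range(1):
    s=ctrl.get_state();print(s['position'],s['grip_width'],s['ft_force'],s['time'],Ro.from_rotvec(s['tool_rot']).as_matrix().round(3))
E
```

```text
[ 0.55936527 -0.31640075  0.06452988] 0.2321852052273697 [ 0.16696109 -0.17908902 -0.09801812] 5.525 [[-0. -0. -1.]
 [-0. -1.  0.]
 [-1.  0.  0.]]
```

>>> step_arm --increments '[-3,0,0,0,0,0,-4,0,0,0,0,0,-4,0,0,0,0,0,-4,0,0,0,0,0,-4,0,0,0,0,0,-3.5,-2,0,0,0,0,0,-4,0,0,0,0,0,-5,0,0,0,0,0,-5,0,0,0,0,0,-5,0,0,0,0,0,-5,-0.9,0,0,0,0,-5,-1,0,0,0]'

```text
time: 7.02
position: [0.5784, -0.0049, 0.2898]
tool_rot: [2.222, -0.001, -2.221]
ft_force: [0.9, -0.7, -0.0]
grip_width: 0.227
```

>>> step_arm --increments '[0,-5,-1,0,0,0,0,-3.6,0,0,0,0,0,0,0,0,0,0,0,0,0,0,0,0]'

```text
time: 7.52
position: [0.5885, 0.0786, 0.2894]
tool_rot: [2.221, -0.002, -2.221]
ft_force: [1.0, -0.4, -0.5]
grip_width: 0.223
```

```bash
python3 look.py side 290 70 100 120 pics/n1.png; python3 ov.py .588 .08 pics/n1o.png
```

```text
4 [0.58858802 0.0778613  0.28937307] [-2.22072317  0.0037072   2.2210849 ] 7.575
(598, 692, 3)
```

View pics/n1o.png

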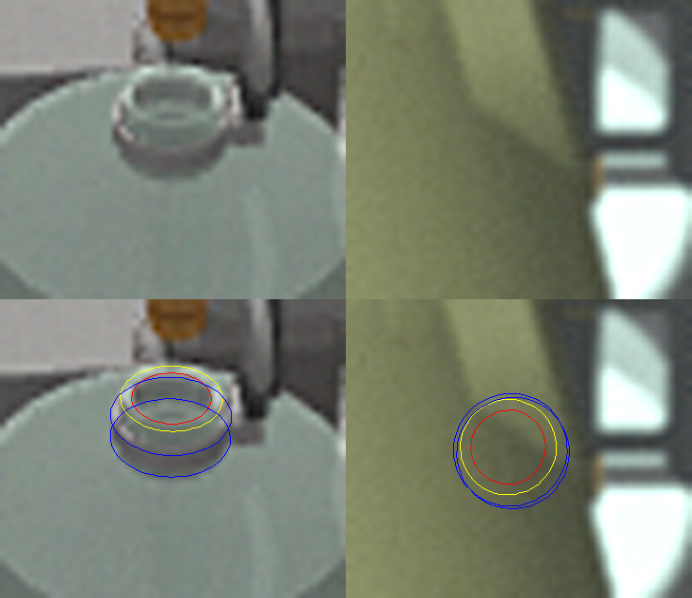

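View pics/n1.png

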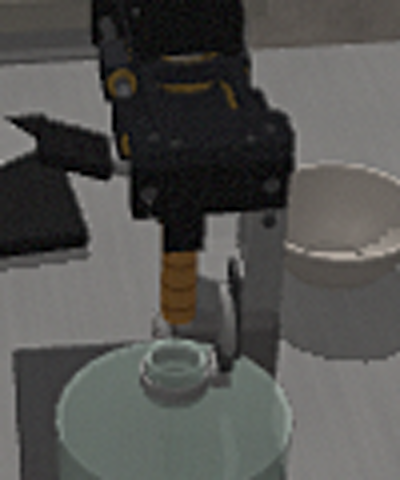

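```bash
python3 - <<'E'
from h import *
for X in [(.588,.08,.2),(.588,.08,.2335),(.588,.08,.27),(.588,.09,.2335),(.598,.08,.2335)]: 
    u=proj("side",X);print(X,u,(u-[308,145]+.5)*6.65, (u-[290,70]+.5)*4)
E
```

```text
(0.588, 0.08, 0.2) [333.30387864 159.38852107] [171.59579294  99.00866514] [175.21551455 359.55408429]
(0.588, 0.08, 0.2335) [333.61839216 148.01335213] [173.68730787  23.36379166] [176.47356864 314.05340852]
(0.588, 0.08, 0.27) [333.98104468 134.89711595] [176.09894711 -63.85917894] [177.92417871 261.58846379]
(0.588, 0.09, 0.2335) [332.96441861 145.34914444] [169.33838377   5.64681054] [173.85767445 303.39657777]
(0.598, 0.08, 0.2335) [337.94503716 147.67379458] [202.45949714  21.10573396] [193.78014865 312.69517832]
```

>>> step_arm --increments '[1.5,0,0.05,0,0,0,1.5,0,0,0,0,0,1,0,0,0,0,0,0.8,0,0,0,0,0,0,0,0,0,0,0]'

```text
time: 8.3
position: [0.5875, 0.0795, 0.2407]
tool_rot: [2.22, -0.0, -2.223]
ft_force: [0.8, 0.1, 0.8]
grip_width: 0.224
```

```bash
python3 ov.py .588 .08 pics/n2o.png
```

```text
(598, 692, 3)
```

View pics/n2o.png

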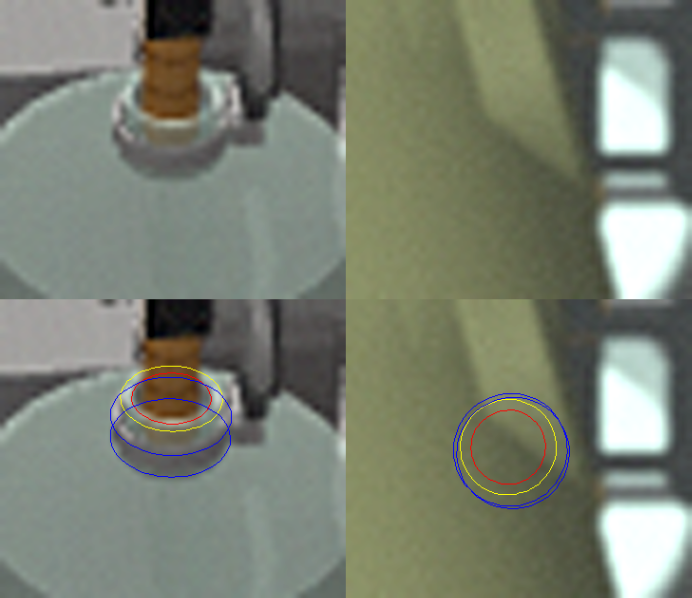

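The roll's foot shows inside the neck, with its centre column at 172 against 173 for the neck, and there is no contact force. I'll lower it further and release.

>>> step_arm --increments '[1,0,0,0,0,0,1.4,0,0,0,0,0,0,0,0,0,0,0]'

```text
time: 8.78
position: [0.5868, 0.0792, 0.2156]
tool_rot: [2.218, -0.001, -2.225]
ft_force: [-0.4, 0.0, -1.5]
grip_width: 0.22
```

>>> step_arm --increments '[0,0,0,0,0,0,0,0,0,0,0,0,0,0,0,0,0,0,-4,0,0,0,0,0,-4,0,0,0,0,0,0,0,0,0,0,0]' --fingers 60

```text
time: 9.52
position: [0.5897, 0.0802, 0.3016]
tool_rot: [-2.229, -0.001, 2.213]
ft_force: [0.5, 0.2, -0.2]
grip_width: 0.597
```

```bash
python3 look.py side 280 80 110 160 pics/n3.png
```

```text
3 [0.58876083 0.07993799 0.29929791] [-2.22520069e+00 -2.24917720e-04  2.21743254e+00] 9.575
```

View pics/n3.png

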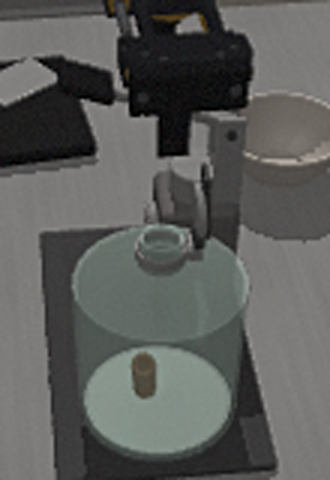

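>>> step_arm --increments '[0,4,0,0,0,0,0,5,0.75,0,0,0,0,5,1,0,0,0,0,5,1,0,0,0,0,5,1,0,0,0,0,5,1,0,0,0,3,2.85,0,0,0,0,4,0,0,0,0,0,3,0,0,0,0,0,0,0,0,0,0,0]'

```text
time: 10.82
position: [0.5378, -0.2382, 0.1937]
tool_rot: [-2.212, -0.003, 2.227]
ft_force: [-0.0, -0.4, 0.3]
grip_width: 0.6
```

```bash
python3 look.py side 220 250 200 150 pics/g2.png
```

```text
3 [ 0.53931256 -0.23859043  0.19606756] [-2.21721979e+00 -1.36979994e-03  2.22413720e+00] 10.875
```

View pics/g2.png

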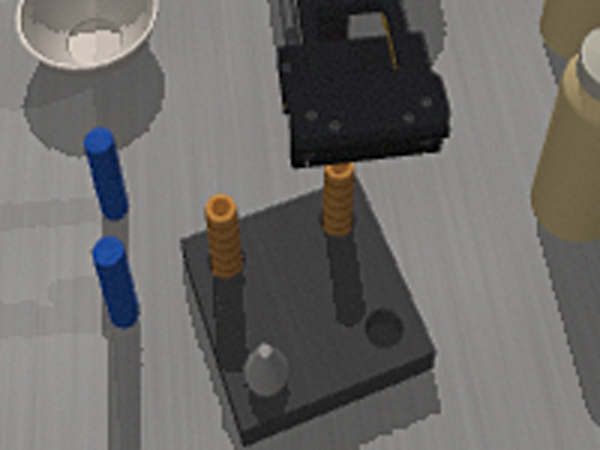

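The remaining rolls are undisturbed at zoomed (222,235) and (338,200). I'll descend 133 mm and close.

>>> step_arm --increments '[3,0,0,0,0,0,4,0,0,0,0,0,4,0,0,0,0,0,2.3,0,0,0,0,0,0,0,0,0,0,0]'

```text
time: 11.5
position: [0.54, -0.2387, 0.0641]
tool_rot: [-2.219, -0.001, 2.223]
ft_force: [0.0, 0.6, 0.4]
grip_width: 0.601
```

>>> step_arm --increments '[0,0,0,0,0,0,0,0,0,0,0,0,0,0,0,0,0,0,0,0,0,0,0,0]' --fingers 0

```text
time: 12.0
position: [0.5406, -0.2391, 0.0651]
tool_rot: [2.222, -0.001, -2.221]
ft_force: [-0.3, 0.1, -0.5]
grip_width: 0.233
```

>>> step_arm --increments '[-3,0,0,0,0,0,-4,0,0,0,0,0,-4,0,0,0,0,0,-4,0,0,0,0,0,-4,0,0,0,0,0,-3.5,-2,0,0,0,0,0,-4,-0.75,0,0,0,0,-5,-1,0,0,0,0,-5,-1,0,0,0,0,-5,-1,0,0,0,0,-5,-1,0,0,0,0,-4,0,0,0,0]'

```text
time: 13.5
position: [0.588, 0.0636, 0.2894]
tool_rot: [2.221, 0.002, -2.221]
ft_force: [0.2, 0.5, -1.0]
grip_width: 0.225
```

>>> step_arm --increments '[0,-1.85,0,0,0,0,0,0,0,0,0,0,0,0,0,0,0,0]'

```text
time: 13.88
position: [0.5883, 0.0768, 0.2894]
tool_rot: [-2.22, 0.006, 2.221]
ft_force: [-0.1, -0.2, -0.7]
grip_width: 0.221
```

```bash
python3 look.py side 280 80 110 160 pics/n4.png; python3 ov.py .588 .08 pics/n4o.png
```

```text
3 [0.58826105 0.07671281 0.28939915] [-2.22005853  0.00588972  2.22029758] 13.925
(598, 692, 3)
```

View pics/n4o.png

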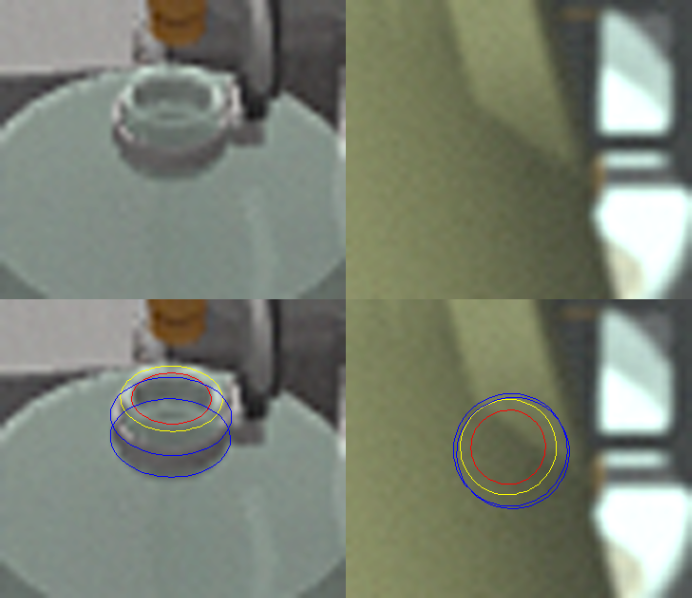

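View pics/n4.png

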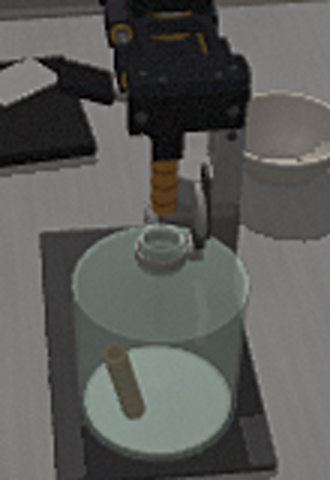

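>>> step_arm --increments '[1.5,-0.1,0.05,0,0,0,1.5,0,0,0,0,0,1,0,0,0,0,0,0.8,0,0,0,0,0,0,0,0,0,0,0]'

```text
time: 14.65
position: [0.5871, 0.0805, 0.2407]
tool_rot: [2.22, -0.0, -2.223]
ft_force: [-0.2, 0.2, -0.9]
grip_width: 0.221
```

```bash
python3 ov.py .588 .08 pics/n5o.png
```

```text
(598, 692, 3)
```

View pics/n5o.png

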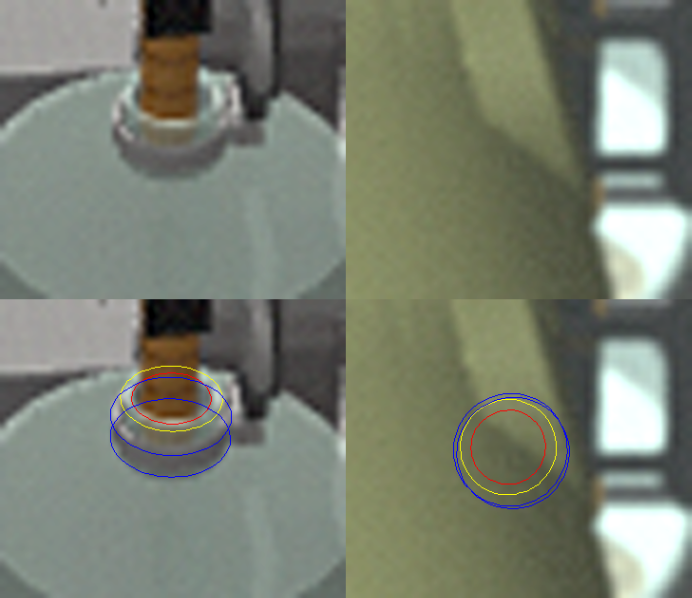

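>>> step_arm --increments '[1,0,-0.1,0,0,0,1.4,0,0,0,0,0,0,0,0,0,0,0]'

```text
time: 15.12
position: [0.5873, 0.0802, 0.2155]
tool_rot: [2.218, -0.001, -2.225]
ft_force: [-0.9, -0.3, 0.7]
grip_width: 0.227
```

>>> step_arm --increments '[0,0,0,0,0,0,0,0,0,0,0,0,0,0,0,0,0,0,-4,0,0,0,0,0,-4,0,0,0,0,0,0,0,0,0,0,0]' --fingers 60

```text
time: 15.88
position: [0.5902, 0.0812, 0.3016]
tool_rot: [-2.229, -0.001, 2.213]
ft_force: [0.3, -0.3, -0.2]
grip_width: 0.591
```

```bash
python3 look.py side 280 80 110 160 pics/n6.png
```

```text
3 [0.58925439 0.08089411 0.29928894] [-2.22508485e+00 -1.29985268e-04  2.21739771e+00] 15.925
```

View pics/n6.png

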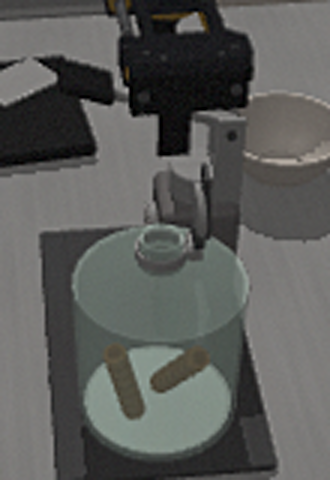

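>>> step_arm --increments '[0,4,1,0,0,0,0,5,2,0,0,0,0,5,2,0,0,0,0,5,2,0,0,0,0,5,2,0,0,0,0,5,2,0,0,0,3,4.85,1.5,0,0,0,4,0,0,0,0,0,3,0,0,0,0,0,0,0,0,0,0,0]'

```text
time: 17.18
position: [0.4609, -0.2569, 0.194]
tool_rot: [-2.212, -0.003, 2.227]
ft_force: [-0.2, -1.3, -0.1]
grip_width: 0.6
```

```bash
python3 look.py side 220 250 200 150 pics/g3.png
```

```text
3 [ 0.46238476 -0.25746353  0.19625686] [-2.21746643e+00 -1.59397284e-03  2.22373399e+00] 17.225
```

View pics/g3.png

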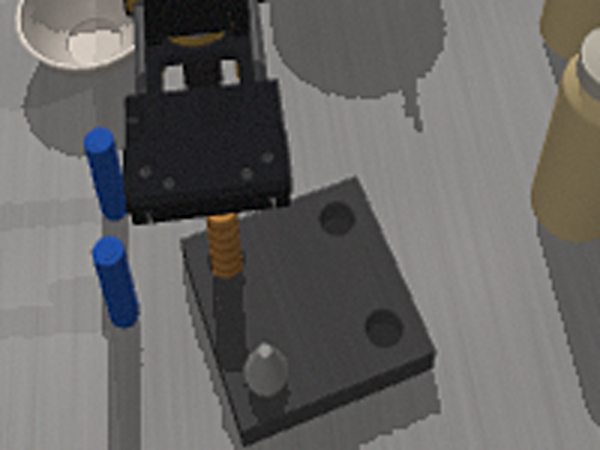

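>>> step_arm --increments '[3,0,0,0,0,0,4,0,0,0,0,0,4,0,0,0,0,0,2.3,0,0,0,0,0,0,0,0,0,0,0]'

```text
time: 17.85
position: [0.4631, -0.2576, 0.0642]
tool_rot: [-2.219, -0.001, 2.223]
ft_force: [-0.8, 0.5, 1.2]
grip_width: 0.602
```

>>> step_arm --increments '[0,0,0,0,0,0,0,0,0,0,0,0,0,0,0,0,0,0,0,0,0,0,0,0]' --fingers 0

```text
time: 18.35
position: [0.4636, -0.2581, 0.065]
tool_rot: [2.222, -0.001, -2.221]
ft_force: [-0.6, -0.8, 0.3]
grip_width: 0.234
```

>>> step_arm --increments '[-3,0,0,0,0,0,-4,0,0,0,0,0,-4,0,0,0,0,0,-4,0,0,0,0,0,-4,0,0,0,0,0,-3.5,-2,0,0,0,0,0,-4,-1.5,0,0,0,0,-5,-2,0,0,0,0,-5,-2,0,0,0,0,-5,-2,0,0,0,0,-5,-2,0,0,0,0,-4.8,-2,0,0,0]'

```text
time: 19.85
position: [0.5788, 0.0517, 0.2897]
tool_rot: [2.222, -0.001, -2.221]
ft_force: [1.4, -0.4, -1.4]
grip_width: 0.223
```

>>> step_arm --increments '[0,-3,-1,0,0,0,0,0,0,0,0,0,0,0,0,0,0,0,0,0,0,0,0,0]'

```text
time: 20.35
position: [0.5884, 0.0781, 0.2895]
tool_rot: [-2.22, 0.004, 2.221]
ft_force: [-0.1, -0.6, -1.1]
grip_width: 0.223
```

```bash
python3 look.py side 280 80 110 160 pics/n7.png; python3 ov.py .588 .08 pics/n7o.png
```

```text
3 [0.58839793 0.07826578 0.28961358] [-2.22063513  0.00413035  2.22044858] 20.4
(598, 692, 3)
```

View pics/n7o.png

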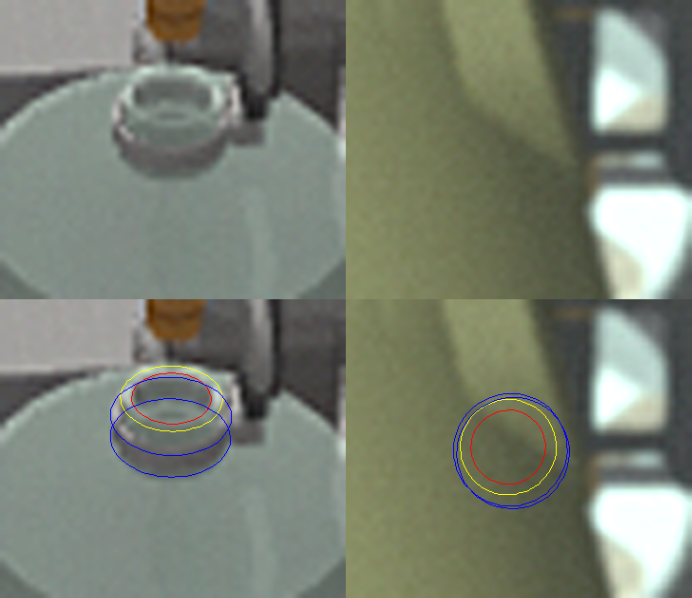

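View pics/n7.png

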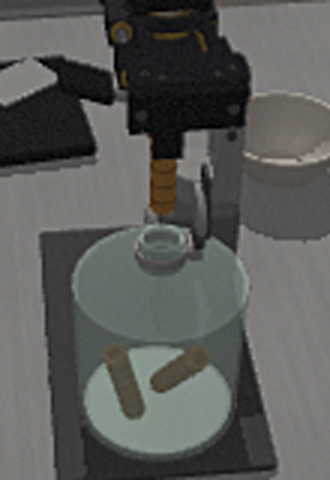

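>>> step_arm --increments '[1.5,0,-0.1,0,0,0,1.5,0,0,0,0,0,1,0,0,0,0,0,0.8,0,0,0,0,0,0,0,0,0,0,0]'

```text
time: 21.12
position: [0.5891, 0.08, 0.2407]
tool_rot: [2.22, -0.0, -2.223]
ft_force: [0.4, -0.1, -0.3]
grip_width: 0.223
```

```bash
python3 ov.py .588 .08 pics/n8o.png
```

```text
(598, 692, 3)
```

View pics/n8o.png

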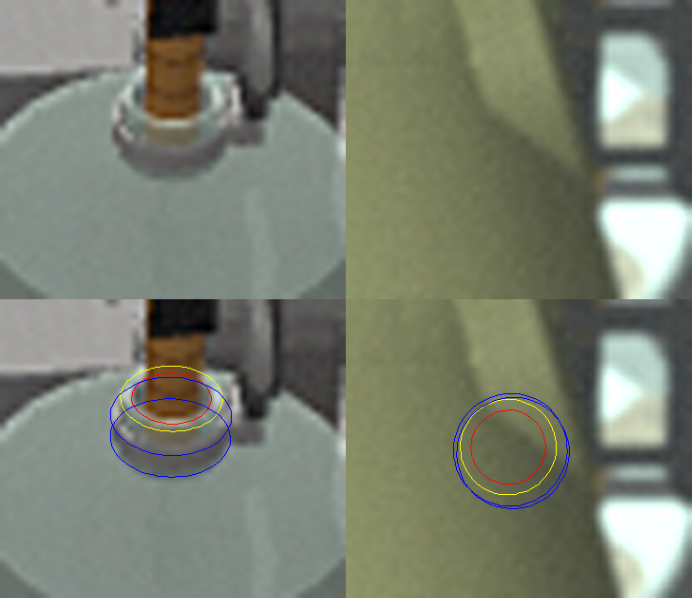

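>>> step_arm --increments '[1,0,0,0,0,0,1.4,0,0,0,0,0,0,0,0,0,0,0]'

```text
time: 21.6
position: [0.5883, 0.0797, 0.2155]
tool_rot: [2.218, -0.001, -2.225]
ft_force: [0.2, -0.1, -0.3]
grip_width: 0.226
```

>>> step_arm --increments '[0,0,0,0,0,0,0,0,0,0,0,0,0,0,0,0,0,0,-4,0,0,0,0,0,-4,0,0,0,0,0,0,0,0,0,0,0]' --fingers 60

```text
time: 22.35
position: [0.5912, 0.0808, 0.3016]
tool_rot: [-2.229, -0.001, 2.213]
ft_force: [-0.2, -0.2, -0.1]
grip_width: 0.596
```

```bash
python3 look.py side 280 80 110 160 pics/n9.png; python3 - <<'E'
from h import *
for c in("side",):
  print([(np.round(w(c,d['xyz']),4).tolist(),round(d['score'],2)) for d in ctrl.spot_point(c,"lid_tab")+ctrl.spot_point(c,"roll_1_mid")])
E
```

```text
3 [0.59022782 0.08042813 0.29924811] [-2.22512473e+00 -1.99633560e-04  2.21757061e+00] 22.4
[([0.6213, 0.0825, 0.2586], 0.45)]
```

View pics/n9.png

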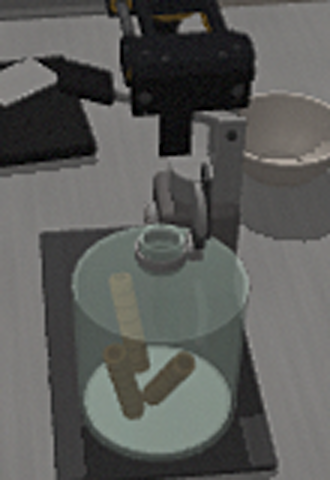

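>>> step_arm --increments '[0,0,-2,0,0,0,0,0,-3,0,0,0,0,0,-2.5,0,0,0,0,0,0,0,0,0,0,0,0,0,0,0]' --fingers 0

```text
time: 23.12
position: [0.6635, 0.0802, 0.2964]
tool_rot: [2.219, 0.0, -2.224]
ft_force: [0.4, 0.0, 1.0]
grip_width: 0.117
```

>>> step_arm --increments '[2,0,0,0,0,0,3,0,0,0,0,0,1.6,0,0,0,0,0,0,0,0,0,0,0]'

```text
time: 23.62
position: [0.6633, 0.0797, 0.2305]
tool_rot: [2.218, -0.001, -2.224]
ft_force: [0.2, -0.1, 0.4]
grip_width: 0.009
```

```bash
python3 look.py side 280 80 110 160 pics/l1.png; python3 look.py top 240 140 100 80 pics/l1t.png
```

```text
3 [0.66413815 0.07996177 0.23177731] [ 2.22118621e+00 -5.08683603e-04 -2.22162458e+00] 23.675
7 [0.66466325 0.08014176 0.23261928] [-2.22282373e+00  2.00160911e-04  2.21987121e+00] 23.725
```

View pics/l1.png

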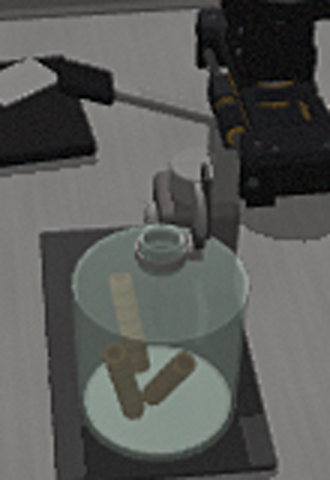

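```bash
python3 - <<'E'
from h import *
for z in(.02,.03,.05,.07):
    print(z,onz("side",(326,203),z).round(3))
for z in(.1,.115,.13,.15): print(z,onz("side",(320,172),z).round(3))
E
```

```text
0.02 [0.577 0.113 0.02 ]
0.03 [0.575 0.104 0.03 ]
0.05 [0.573 0.085 0.05 ]
0.07 [0.57  0.066 0.07 ]
0.1 [0.565 0.152 0.1  ]
0.115 [0.563 0.135 0.115]
0.13 [0.561 0.119 0.13 ]
0.15 [0.558 0.096 0.15 ]
```

View pics/l1t.png

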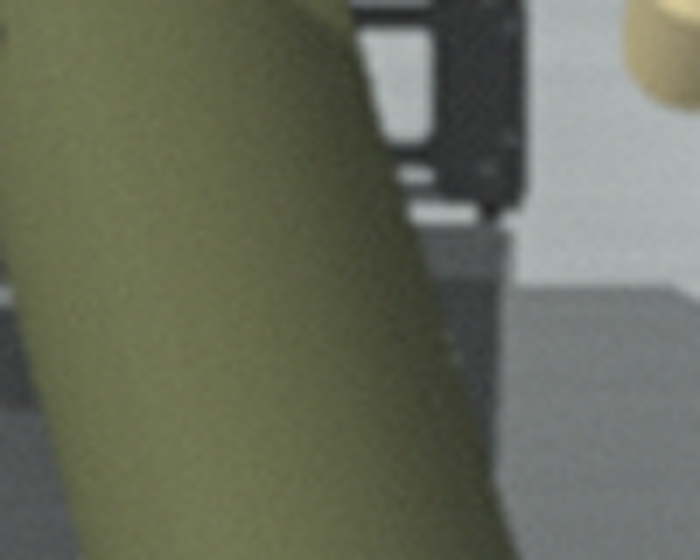

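The third roll leans against the wall with its centre at about z 0.065, inside the jar. I'll push the lid over next.

>>> step_arm --increments '[0,0,1.5,0,0,0,0,0,1.5,0,0,0,0,0,1.5,0,0,0,0,0,1,0,0,0,0,0,1,0,0,0,0,0,1,0,0,0,0,0,1,0,0,0,0,0,0.4,0,0,0,0,0,0,0,0,0]'

```text
time: 24.85
position: [0.5753, 0.08, 0.2316]
tool_rot: [-2.222, 0.001, 2.221]
ft_force: [0.3, -0.5, -0.3]
grip_width: 0.002
```

```bash
python3 look.py side 300 110 80 70 pics/l2.png
```

```text
8 [0.57557274 0.07995456 0.23159897] [-2.22175976e+00  5.26673258e-04  2.22093338e+00] 24.9
```

View pics/l2.png

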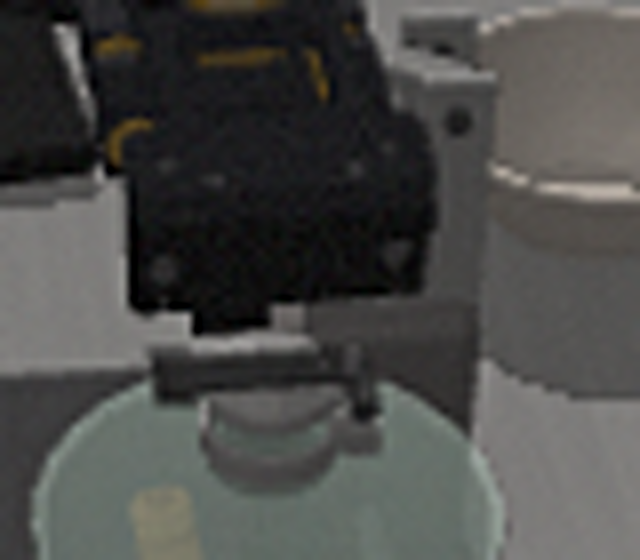

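>>> step_arm --increments '[-3.4,0,0,0,0,0,-3.4,0,0,0,0,0,0,-4,0.8,0,0,0,0,-5,1,0,0,0,0,-5,1,0,0,0,0,-3.1,0,0,0,0,0,0,0,0,0,0]'

```text
time: 25.78
position: [0.5464, 0.2547, 0.2993]
tool_rot: [2.219, 0.008, -2.221]
ft_force: [0.0, -0.8, -0.2]
grip_width: 0.008
```

```bash
python3 look.py side 285 80 90 100 pics/l3.png
```

```text
5 [0.54728825 0.25212005 0.299259  ] [ 2.21988167  0.00264472 -2.22095982] 25.825
```

View pics/l3.png

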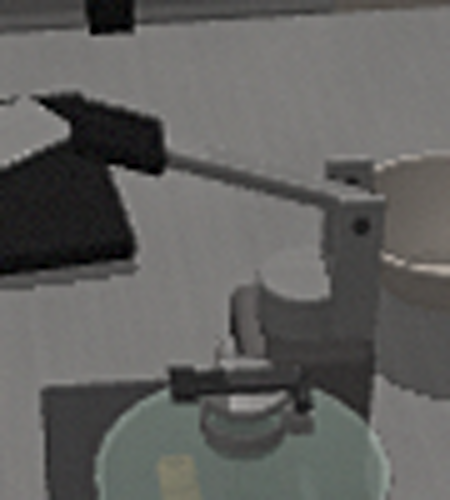

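```bash
cat > lidov.py <<'E'
from h import *
import sys
th=float(sys.argv[1]);out=[]
psi=-.035
def P(xn,yn,zn): 
    c,s=np.cos(psi),np.sin(psi);return [.588+xn*c-yn*s,.08+xn*s+yn*c,.2+zn]
for c,x0,y0,W,H in(("side",306,140,52,40),("top",250,170,52,40)):
    im=ctrl.get_image(c);f=14 if c=="side" else 14
    f=7.5
    z=cv2.resize(im[y0:y0+H,x0:x0+W,::-1],None,fx=f,fy=f,interpolation=cv2.INTER_CUBIC)
    z=cv2.convertScaleAbs(z,alpha=1.8);z2=z.copy()
    for n,col in((0,(0,0,255)),(7,(0,255,255))):
        p=[]
        for t in np.linspace(0,6.283,60):
            a=26+21*np.cos(t);b=21*np.sin(t)
            X=P((26-a*np.cos(th)+n*np.sin(th))/1e3,b/1e3,(a*np.sin(th)+n*np.cos(th))/1e3)
            p.append((proj(c,X)-[x0,y0]+.5)*f)
        cv2.polylines(z2,[np.array(p).astype(np.int32)],True,col,1)
    out.append(np.vstack([z,z2]))
o=np.hstack(out);cv2.imwrite(sys.argv[2],o);print(o.shape)
E
python3 lidov.py 0 pics/l4.png
```

```text
(600, 780, 3)
```

View pics/l4.png

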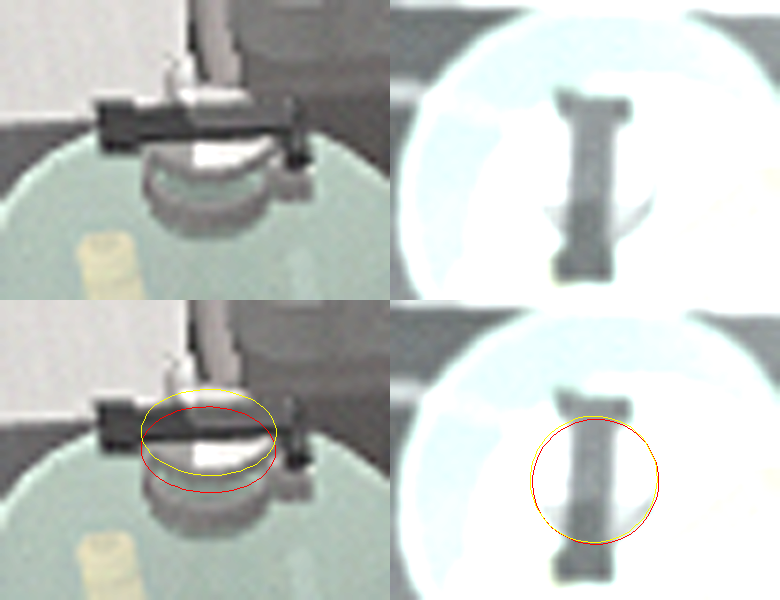

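The lid lies flat: the disc outline matches the model at 0 rad in both views, and the dark bar is its strap. Next is pump stroke 1.

>>> step_arm --increments '[3,0,0,0,0,0,2,0,0,0,0,0,1.5,0,0,0,0,0,1.5,0,0,0,0,0,1.5,0,0,0,0,0,1.5,0,0,0,0,0,1.5,0,0,0,0,0,1.5,0,0,0,0,0,0.5,0,0,0,0,0,0,0,0,0,0,0]'

```text
time: 27.18
position: [0.5508, 0.2513, 0.1567]
tool_rot: [-2.228, -0.0, 2.212]
ft_force: [1.5, -0.4, 10.0]
grip_width: 0.011
```

```bash
python3 look.py side 270 70 110 100 pics/p1.png
```

```text
5 [0.55073549 0.25128032 0.15693461] [-2.22841416e+00 -2.83237200e-04  2.21199017e+00] 27.225
```

View pics/p1.png

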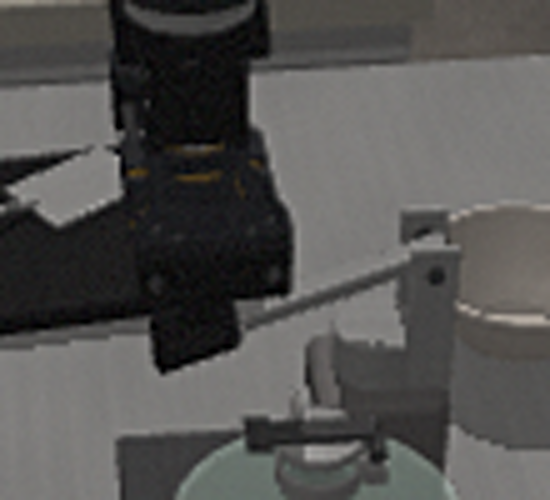

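>>> step_arm --increments '[0.4,0,0,0,0,0,0,0,0,0,0,0]'

```text
time: 27.48
position: [0.5513, 0.2514, 0.1552]
tool_rot: [-2.231, 0.0, 2.21]
ft_force: [-0.6, -2.7, 19.1]
grip_width: 0.002
```

>>> step_arm --increments '[-2,0,0,0,0,0,-3,0,0,0,0,0,-3,0,0,0,0,0,-3,0,0,0,0,0,-1,0,0,0,0,0,0,0,0,0,0,0,0,0,0,0,0,0]'

```text
time: 28.35
position: [0.5469, 0.2506, 0.2687]
tool_rot: [2.218, -0.001, -2.224]
ft_force: [0.4, -0.3, -0.5]
grip_width: 0.005
```

```bash
python3 look.py side 270 70 110 100 pics/p2.png
```

```text
5 [0.54690394 0.25064431 0.26874512] [ 2.21837508e+00 -1.27138375e-03 -2.22369208e+00] 28.4
```

View pics/p2.png

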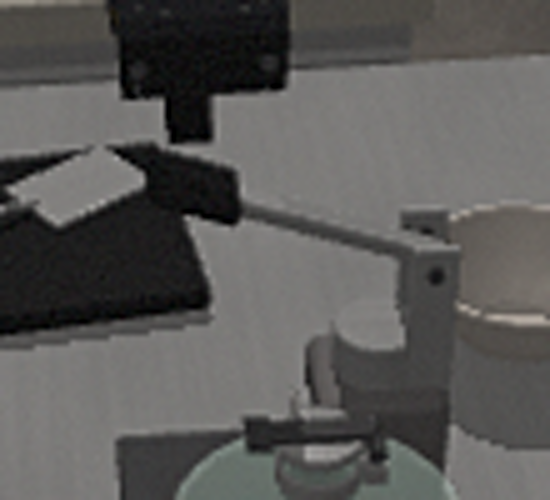

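Stroke 1 hit the stop at 19 N and the lever came back fully up. Strokes 2 and 3 follow.

>>> step_arm --increments '[2,0,0,0,0,0,1.5,0,0,0,0,0,1.5,0,0,0,0,0,1.5,0,0,0,0,0,1.5,0,0,0,0,0,1.5,0,0,0,0,0,1.5,0,0,0,0,0,1,0,0,0,0,0,0,0,0,0,0,0,0,0,0,0,0,0]'

```text
time: 29.65
position: [0.5511, 0.2513, 0.1549]
tool_rot: [-2.23, 0.0, 2.21]
ft_force: [-2.3, -4.0, 20.3]
grip_width: 0.006
```

>>> step_arm --increments '[-2,0,0,0,0,0,-3,0,0,0,0,0,-3,0,0,0,0,0,-3,0,0,0,0,0,-1,0,0,0,0,0,0,0,0,0,0,0,0,0,0,0,0,0,0,0,0,0,0,0]'

```text
time: 30.65
position: [0.547, 0.2507, 0.269]
tool_rot: [2.219, -0.001, -2.223]
ft_force: [-0.0, -0.9, 0.7]
grip_width: 0.005
```

>>> step_arm --increments '[2,0,0,0,0,0,1.5,0,0,0,0,0,1.5,0,0,0,0,0,1.5,0,0,0,0,0,1.5,0,0,0,0,0,1.5,0,0,0,0,0,1.5,0,0,0,0,0,1,0,0,0,0,0,0,0,0,0,0,0,0,0,0,0,0,0]'

```text
time: 31.9
position: [0.5511, 0.2513, 0.1549]
tool_rot: [-2.23, 0.0, 2.21]
ft_force: [-1.5, -2.3, 21.5]
grip_width: 0.009
```

>>> step_arm --increments '[-2,0,0,0,0,0,-3,0,0,0,0,0,-3,0,0,0,0,0,-3,0,0,0,0,0,-3,0,0,0,0,0,-3,0,0,0,0,0,-2,0,0,0,0,0,0,0,0,0,0,0,0,0,0,0,0,0]'

```text
time: 33.02
position: [0.5473, 0.2507, 0.3387]
tool_rot: [2.219, -0.001, -2.223]
ft_force: [0.1, -0.3, -0.5]
grip_width: 0.006
```

```bash
python3 look.py side 230 70 200 330 pics/p3.png;python3 look.py side 270 70 110 150 pics/p4.png; python3 lidov.py 0 pics/l5.png; python3 - <<'E'
from h import *
for n in("lid_tab","lever_pad","nozzle_mid"): 
  for c in("side","top"):
    ctrl.get_image(c);print(c,n,[(np.round(w(c,d['xyz']),4).tolist(),round(d['score'],2)) for d in ctrl.spot_point(c,n)])
E
```

```text
1 [0.54718038 0.2505949  0.33861644] [ 2.21867853e+00 -1.64679285e-03 -2.22336775e+00] 33.075
3 [0.54715985 0.25060886 0.33874776] [ 2.21864172e+00 -1.57977893e-03 -2.22345179e+00] 33.125
(600, 780, 3)
side lid_tab [([0.5595, 0.0842, 0.2149], 0.73)]
top lid_tab [([0.5585, 0.0784, 0.2107], 0.77)]
side lever_pad [([0.5496, 0.2528, 0.2471], 0.88), ([0.5123, -0.2839, 0.0038], 0.47)]
top lever_pad [([0.5501, 0.2514, 0.2461], 0.62)]
side nozzle_mid [([0.4811, -0.3319, 0.0432], 0.65)]
top nozzle_mid [([0.4844, -0.3338, 0.0422], 0.5)]
```

View pics/p3.png

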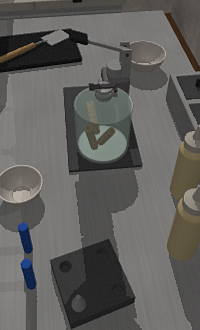

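View pics/p4.png

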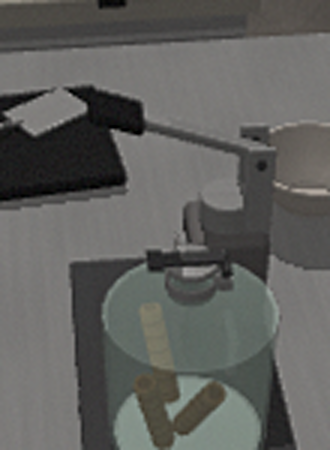

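View pics/l5.png

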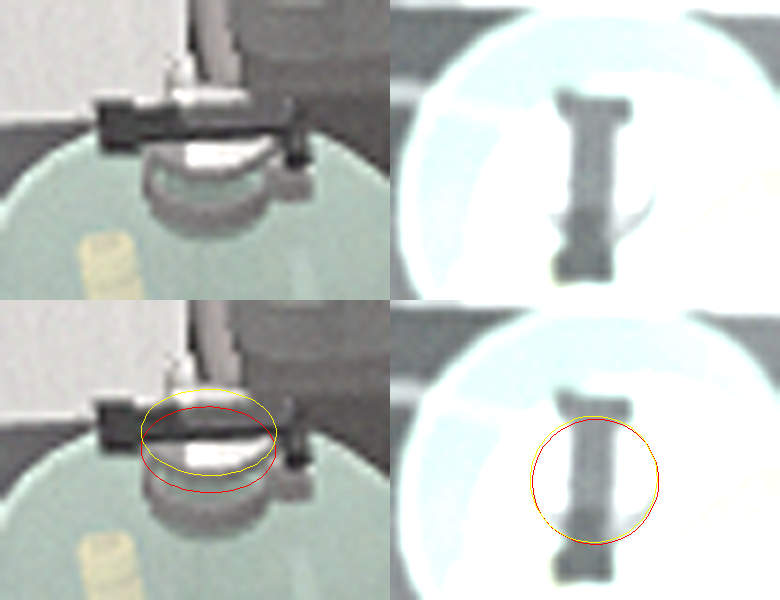

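All the end conditions look met: the tab sits at z of about 0.212 (shut), the pad at about 0.246 (up), the nozzle is in its well, and the robot is clear. I'll hand in.

```bash
python3 -c "
from bench import ctrl
print(ctrl.close_job())"
```

```text
the job is handed in; nothing more can be done
None
```

I put all three rolls in the jar, shut the lid, pumped the lever three times and handed the job in at about 33 s of the 72 s allowed. The hand-in gave no verdict, so the results below come only from my own checks.

- **Rolls:** each roll's foot showed inside the neck, with no notable contact force, before I lowered it further and released it. The last picture shows all three inside the jar. The third leans against the wall, and I estimated its centre at about 65 mm above the table. The detector did not find the rolls inside the jar, so this comes from the pictures alone.
- **Lid:** it lies flat, matching the closed outline in both views. The tab measured 211 to 215 mm above the table, against 211.5 mm expected when shut.
- **Pump:** every stroke pressed the lever to its stop, at about 19 to 21 N. The last picture shows the lever all the way up, with the pad at about 246 mm. I also checked it in a picture after stroke 1. After stroke 2 I relied on the arm having moved clear with no force on it.
- **Left alone:** the nozzle still stands in its well, and the bottles, bowl and blue look-alikes appear undisturbed. The robot ended clear of everything. None of my checks failed or disagreed.

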